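# Turn the drive down and clamp the handpiece in the test jig

### The job

First turn the speed knob on the control unit fully anticlockwise to its zero stop. Then take the handpiece from its rest and lay it gently, without dropping it, in the jig's two-forked cradle, centred, with its nose towards the steel test block. Finally lift the sprung clamp bar by its handle, swing it square across the handpiece and lower it on to the barrel without letting it snap down; leave the tools and other things on the table where they are.

Things in the scene. Friction and masses are not known exactly. Their poses are not given: they have to be found in the camera images.
- knob (a joint): speed knob, rad: 0 is the zero stop, fully anticlockwise seen from above; grows clockwise to 4.71. It turns about a vertical axis, rubs lightly (0.08 N m) and stays where it is left; it starts between 0.8 and 2.6. At 0 its white pointer line points to the unit's front face, the one with the black socket panel
- knob_grip (a point): on the knob's axis, mid-height of its grip. The knob is a grey disc 70 mm across carrying an upright bar grip 64 mm long (its own x axis), 16 mm thick (its own y axis) and 40 mm high; this point is 14 mm below the top of the grip and 26 mm above the disc. The white pointer lies on the top, towards -x of this frame; z is up. The frame turns with the knob
- unit: red control unit fixed to the table, 170 x 150 mm and 65 mm high, the only one with a knob on its top; it stands on the robot's left or right. Origin at the middle of its underside; its front face looks to its own -x. The knob's axis is 10 mm from the middle of the top towards the front. A red unit without a top knob is a spare
- handpiece_mid (a point): loose handpiece, 0.2 to 0.35 kg: a grey round barrel 34 mm in diameter and 145 mm long with a tapered steel nose 35 mm long, 180 mm in all. This point is on its axis, 80 mm from the tail end and 100 mm from the nose tip. Own x axis along the barrel to the nose; y and z across it (it may be rolled). It starts lying level in its rest
- handpiece_nose (a point): tip of the handpiece's nose, on its axis, 100 mm from handpiece_mid
- handpiece: the handpiece, same origin and axes as handpiece_mid
- rest: black handpiece rest fixed to the table, on the other side of the robot from the unit: base 70 x 130 x 10 mm with two V forks 100 mm apart, 14 mm thick each; between them the barrel is free to be grasped from above. The barrel lies along its own y axis, nose to -y, its axis 38 mm above the table. Origin at the middle of its underside
- jig: test jig fixed to the table: steel body 190 x 250 mm, top 45 mm above the table, on it a cradle of two V forks, a steel test block and a post with the clamp bar. Origin on the table below the cradle's middle; the cradle runs along its own y axis, the test block (50 x 22 mm, 50 mm high) stands on it at y -134 mm (face at -123 mm), the bar's post at x +90 mm, rising to 130 mm above the table
- cradle_mid (a point): where the handpiece_mid belongs: middle of the cradle on the seated barrel's axis, 77 mm above the table (32 mm above the jig's top). Axes as the jig's: y along the cradle (the nose must point to -y, to the test block), z up. The two V forks, 14 mm thick, stand at y +50 and -50 mm, open 45 mm wide at the top, their tips 1 mm below this height
- bar (a joint): swing of the clamp bar about its vertical post, rad: 0 (a stop) is square across the cradle, handle on the robot's side; grows clockwise seen from above, the handle swinging out to the jig's +y side; stays where it is left; starts at 1.2 to 1.7
- bar_lift (a joint): height of the clamp bar above its lowest position, m, 0 to 0.055. A spring and its weight push it down with about 5 N at the bottom to 7 N at the top. At 0 its underside is 78 mm above the table; resting on the seated handpiece it reads about 0.016; it must be above 0.016 to swing over the barrel
- bar_handle (a point): handle of the clamp bar: a black upright round knob 26 mm in diameter and 46 mm high, standing on the bar near its free end, 140 mm from the post's axis. This point is on its axis, 26 mm above its foot and 20 mm below its top. Own +x points along the bar to the post, z up. The bar is aluminium, 18 mm wide, 14 mm thick, underside 40 mm below this point
- bar_post (a point): the post's axis, about which the bar swings, in the plane of the bar's underside; rises and falls with the bar
- screwdriver: screwdriver with a plastic handle lying on the table beyond the jig, about 200 mm long (bystander, loose)
- tape_roll: roll of clear tape lying flat, 90 mm across, 25 mm high (bystander, loose)
- mug: white mug, 85 mm high (bystander, loose)
- cleaner: white bottle of cleaner, 150 mm high (bystander, loose)
- spanner: spanner lying at the far side of the table (bystander, loose)
Not all that is in view belongs to the job. What is shaped like the unit but turquoise is not meant.

How it is judged:
By the outcome, as a careful person would: the job done as asked, in the order asked, and still so for the second after the job is handed in, with the robot touching nothing.
It also fails if it takes over 72 s, if anything falls off the work surface, if the arm or the gripper's body presses on something with over 40 N, if the wrist force passes 120 N, or if a joint passes its speed limit or range.

### The arm

A 7-joint arm with a two-finger parallel gripper is mounted at the origin on the work surface. World frame = base frame: x ahead of the robot, y to its left, z up, the work surface at z = 0. Lengths are in m, angles in rad, forces in N, time in s.
With the tool pointing down it reaches from about 0.425 to 0.875 m from the base axis. Payload 4.7 kg.
Tool frame: the origin (TCP) lies at the very end of the fingers, on their centre line; the grasp point (between the pads) lies 19 mm behind it; z points along the fingers, y is the line along which they close (so a half turn about z gives the same grasp; the last joint's range is limited). The gripper opens to 87 mm and grips with 3 to 60 N. Pads are 19 mm wide; open, the fingers measure 117 mm over their backs; the gripper's body (75 mm by 190 mm) begins 51 mm behind the grasp point.
Start: joints at [1.135, 0.321, -0.07, 1.45, 0.023, 1.371, -0.057], TCP at [0.283, -0.585, 0.223] pointing down, gripper open.
Joint ranges: [-2.86, 2.86], [-0.3, 2.09], [-1.38, 1.24], [0.06, 2.45], [-1.56, 4.7], [0.09, 2.05], [-2.69, 2.69]. Speed limits (rad/s): [2.57, 2.57, 3.14, 3.14, 3.14, 3.14, 3.14].

### API

Orientations are given as a rotation vector (axis times angle).
In Python, from bench import ctrl gives the robot as it stands.
- The arm moves only by the tool jog_arm, never from a script. Its argument "commands" is a list of rows, each a list of 7 numbers: the opening, from 0 (shut) to 1 (fully open), then the shift along the world's x, y, z scaled (see below), then the turn, a rotation vector about the world's x, y, z scaled (see below). A call has exactly 5 rows; each row is the pose to reach, as a shift and turn from the pose commanded when the call began; what a row does not reach only later rows make up. The controller multiplies each number of a shift by 0.5 m and each number of a turn by 30 degrees. A row lasts 1/12 s, in which the tool goes at most 41.7 mm and 7.16 degrees, less where a joint would pass 70% of its speed; a pose out of reach is approached as far as the arm can. A call with a number of a shift or a turn outside -1 to 1 is refused whole. A call with a gripper value outside its range is refused whole. The fingers move at their own pace and stop on an object; "grip_force" is the grip in N (left out, the last holds). Time passes only in rows, so rows that repeat a pose let the fingers close, or fill a call up. It gives the time, the measured TCP pose, the force, the opening and the grip force at its end, in the units of the state.
- ctrl.get_state(): the state, without advancing time (a new reading comes with each control period).
- ctrl.get_image(name): name is "scene" or "top"; returns a dict with "frame" (480x640x3 uint8, red, green, blue), "vfov" (degrees; the focal length in pixels is half the picture's height over the tangent of half this angle, whatever the lens; pixels are square), "cx", "cy" (the principal point, pixels), "camera_from_world" (4x4, takes a point from world to camera coordinates). Camera axes: x right, y down, z forward; pixel columns grow to the right and rows downward; lengths in m; the calibration is good to about 2 mm. A picture is of the moment at which its call begins. There is no depth.
- ctrl.close_job(): hands the job in; it is judged then, once.
The state is a dict: "time": time; "joint_positions": joint angles; "qd": joint speeds; "joint_torque": joint torques, N m; "position": TCP position; "tool_rot": TCP orientation; "ft_force": force on the tool from outside, world axes, zero at the start; "torque": the same for the moment, N m; "grip_width": opening from 0.0 (shut) to 1.0 (fully open); "grip_force": force on a finger pad.
Only numpy, scipy, OpenCV 4.12 (cv2) and the standard library are available. Lean on these libraries where they do the work, as an engineer would, in place of code of your own. Each camera call takes 0.05 s, during which the arm holds its last target. There are 200 camera calls.

## Working session

There is one attempt and no reset: what is moved stays moved. The work goes in short steps, Python scripts to look and compute and a tool call to move; the robot and the scene stay as the last step left them, time stands still between calls to the robot, and variables do not carry over. Pictures are saved under pics/ and viewed, at most 12 in all, crops included, and the job is handed in when it is done.

Besides the shell and the picture viewer there is one more tool, called after "Call:" as name(argument=value, ...) on one line, values as JSON. jog_arm: Moves the arm, as the interface text tells. Shifts and turns lie within -1 to 1; 1 stands for 0.5 m of shift or 30 degrees of turn. Its arguments: {"type":"object","properties":{"commands":{"type":"array","items":{"type":"array","items":{"type":"number","minimum":-1,"maximum":1}}},"grip_force":{"type":"number"}},"required":["commands"]}

```bash
mkdir -p pics; ls; cat > h.py <<'E'
import numpy as np, cv2
from bench import ctrl
def grab(n, save=None):
    d=ctrl.get_image(n)
    if save: cv2.imwrite(f'pics/{save}.png', d['frame'][:,:,::-1])
    return d
def ray(d,u,v):
    f=240/np.tan(np.radians(d['vfov']/2)); T=np.array(d['camera_from_world']); R,t=T[:3,:3],T[:3,3]
    return -R.T@t, R.T@np.array([(u-d['cx'])/f,(v-d['cy'])/f,1])
def onz(d,u,v,z):
    o,r=ray(d,u,v); return o+r*(z-o[2])/r[2]
def proj(d,p):
    f=240/np.tan(np.radians(d['vfov']/2)); c=np.array(d['camera_from_world'])@np.r_[p,1]
    return f*c[0]/c[2]+d['cx'], f*c[1]/c[2]+d['cy']
E
python3 - <<'E'
from h import *
for n in('scene','top'):
    d=grab(n,n+'0'); print(n,{k:np.round(v,3) for k,v in d.items() if k!='frame'})
s=ctrl.get_state();print({k:np.round(v,3) for k,v in s.items()})
E
```

```text
pics
scene {'vfov': np.float64(51.175), 'cx': np.float64(308.637), 'cy': np.float64(242.878), 'camera_from_world': array([[-0.864,  0.504,  0.004,  0.446],
       [ 0.307,  0.532, -0.789, -0.065],
       [-0.399, -0.681, -0.614,  1.499],
       [ 0.   ,  0.   ,  0.   ,  1.   ]])}
top {'vfov': np.float64(55.104), 'cx': np.float64(321.096), 'cy': np.float64(233.805), 'camera_from_world': array([[ 0.016, -1.   ,  0.014, -0.018],
       [-0.997, -0.017, -0.079,  0.485],
       [ 0.079, -0.013, -0.997,  1.15 ],
       [ 0.   ,  0.   ,  0.   ,  1.   ]])}
{'time': np.float64(0.1), 'joint_positions': array([ 1.135,  0.322, -0.07 ,  1.452,  0.023,  1.371, -0.057]), 'qd': array([-0.003, -0.001, -0.   , -0.002, -0.001, -0.002, -0.   ]), 'joint_torque': array([ 0.0000e+00, -4.9257e+01, -4.0600e-01, -3.1340e+01, -6.4000e-02,
        4.0000e-02,  0.0000e+00]), 'position': array([ 0.282, -0.585,  0.222]), 'tool_rot': array([-3.061e+00, -7.000e-01,  1.000e-03]), 'ft_force': array([ 0.242, -0.231, -0.166]), 'torque': array([-0.018,  0.035,  0.001]), 'grip_force': np.float64(0.0), 'grip_width': np.float64(1.0)}
```

View pics/scene0.png

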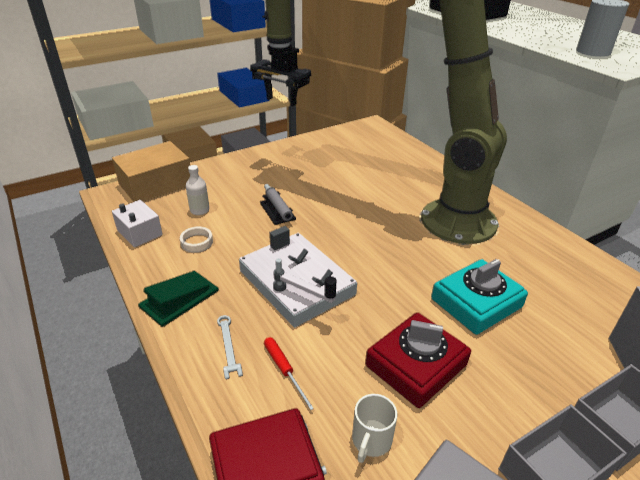

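View pics/top0.png

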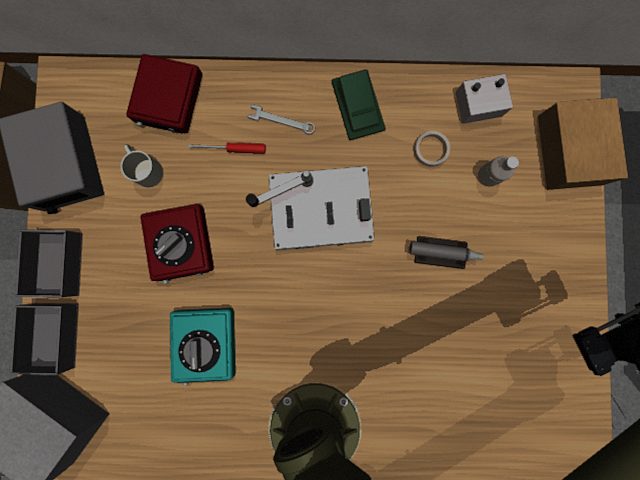

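The top view shows three things that could be taken for the unit. The red unit with a knob is at (177,242), the turquoise one at (202,345), and the red spare without a knob at (165,93). I choose (177,242). The jig is at (322,208), the clamp bar runs from its post at (307,178) to its handle at (252,199), and the handpiece lies in its rest at (440,252) with its nose to the right (480,256). A close crop will check the choice.

```bash
python3 - <<'E'
from h import *
a=cv2.imread('pics/top0.png'); s=cv2.imread('pics/scene0.png')
def c(i,x,y,w,h,W,H): return cv2.resize(i[y:y+h,x:x+w],(W,H),interpolation=cv2.INTER_CUBIC)
m=np.zeros((600,800,3),np.uint8)
m[:300,:400]=c(a,130,195,100,75+15,400,300) if 0 else c(a,127,200,107,80,400,300)
m[:300,400:]=c(a,240,160,140,105,400,300)
m[300:,:400]=c(a,400,222,93,70,400,300)
m[300:,400:]=c(s,360,305,120,90,400,300)
cv2.imwrite('pics/m1.png',m)
E
```

```text
(no output)
```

View pics/m1.png

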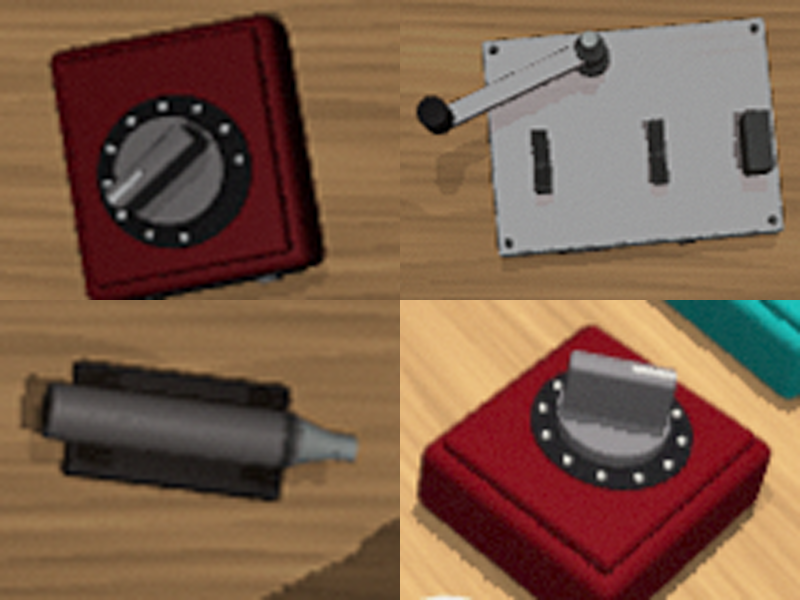

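The crop confirms it: red unit, knob on top, with its front (gap of the scale starting at the bottom) towards the robot. The pointer points to the lower left, about 1 rad clockwise of zero. Jig, forks, block and handpiece (nose right, -y) are clear. Next I convert these pixels to positions.

```bash
cat >> h.py <<'E'
def tri(d1,p1,d2,p2):
    o1,r1=ray(d1,*p1);o2,r2=ray(d2,*p2)
    k=np.linalg.lstsq(np.c_[r1,-r2],o2-o1,rcond=None)[0]
    a,b=o1+k[0]*r1,o2+k[1]*r2
    return (a+b)/2,np.linalg.norm(a-b)
E
python3 - <<'E'
from h import *
np.set_printoptions(precision=4,suppress=True)
T=grab('top');S=grab('scene')
A=lambda x,y:(127+x*.2675,200+y*.2667)
B=lambda x,y:(240+(x-400)*.35,160+y*.35)
C=lambda x,y:(400+x*.2325,222+(y-300)*.2333)
D=lambda x,y:(360+(x-400)*.3,305+(y-300)*.3)
print('knob top tri',tri(T,A(148,165),S,D(621,364)))
print('grip ends top z.115',onz(T,*A(110,203),.115),onz(T,*A(190,127),.115))
print('unit top corners z.065',[onz(T,*A(*p),.065)[:2] for p in((52,62),(262,18),(300,265),(90,298))])
print('dial ring centre z.066',onz(T,*A(175,172),.067))
print('forks z.076',[onz(T,*B(*p),.07)[:2] for p in((541,161),(656,152))])
W=np.array([onz(T,*B(*p),.045)[:2] for p in((484,42),(763,18),(780,231),(501,256))]);print('plate',W)
e=(W[0]+W[3]-W[1]-W[2]);print('jig yaw',np.arctan2(-e[0],e[1]))
e=(W[0]+W[1]-W[2]-W[3]);print('jig yaw2',np.arctan2(e[1],e[0]),W.mean(0))
print('post top .13',onz(T,*B(591,41),.13))
print('handle tri top',tri(T,B(434,110),S,(330.5,281)), onz(T,*B(434,110),.138))
print('hp tail/shoulder z.038',onz(T,*C(45,407),.038),onz(T,*C(290,440),.038), 'nose',onz(T,*C(355,448),.038))
E
```

```text
knob top tri (array([0.4466, 0.3483, 0.1182]), np.float64(0.0022206881006177825))
grip ends top z.115 [0.4237 0.371  0.115 ] [0.4716 0.3236 0.115 ]
unit top corners z.065 [array([0.5161, 0.4298]), array([0.5474, 0.2945]), array([0.3872, 0.264 ]), array([0.3639, 0.3983])]
dial ring centre z.066 [0.4458 0.3464 0.067 ]
forks z.076 [array([0.5223, 0.0681]), array([ 0.5317, -0.0299])]
plate [[ 0.6294  0.1218]
 [ 0.6554 -0.1234]
 [ 0.4675 -0.1396]
 [ 0.4418  0.1024]]
jig yaw 0.10586116181292372
jig yaw2 0.09458121722344374 [ 0.5485 -0.0097]
post top .13 [0.6142 0.0261 0.13  ]
handle tri top (array([0.5534, 0.153 , 0.1309]), np.float64(0.004119945627253153)) [0.554  0.1509 0.138 ]
hp tail/shoulder z.038 [ 0.4542 -0.2345  0.038 ] [ 0.4372 -0.3776  0.038 ] nose [ 0.4332 -0.4155  0.038 ]
```

Call:
jog_arm(commands=[[1,0.06,0.06,0.01,0,0,0.2],[1,0.12,0.12,0.02,0,0,0.4],[1,0.18,0.18,0.04,0,0,0.6],[1,0.22,0.24,0.05,0,0,0.8],[1,0.26,0.3,0.06,0,0,1]], grip_force=20)

```text
time: 0.62
position: [0.4146, -0.433, 0.253]
tool_rot: [2.772, 1.479, 0.001]
ft_force: [0.8, -0.9, 0.2]
grip_width: 1.0
grip_force: 0.0
```

Call:
jog_arm(commands=[[1,0.05,0.06,0,0,0,0.2],[1,0.1,0.13,0,0,0,0.4],[1,0.15,0.19,0,0,0,0.6],[1,0.2,0.25,0,0,0,0.8],[1,0.24,0.32,0,0,0,1]])

```text
time: 1.03
position: [0.5338, -0.2743, 0.2524]
tool_rot: [2.297, 2.143, 0.0]
ft_force: [0.6, -0.5, -0.3]
grip_width: 1.001
grip_force: 0.0
```

Call:
jog_arm(commands=[[1,0.02,0.08,0,0,0,0.2],[1,0.04,0.16,0,0,0,0.4],[1,0.06,0.24,0,0,0,0.6],[1,0.07,0.32,0,0,0,0.8],[1,0.08,0.4,0,0,0,1]])

```text
time: 1.45
position: [0.5726, -0.0733, 0.2525]
tool_rot: [1.663, 2.665, -0.0]
ft_force: [1.5, 0.0, -0.5]
grip_width: 0.995
grip_force: 0.0
```

Call:
jog_arm(commands=[[1,0,0.08,0,0,0,0.13],[1,0,0.16,0,0,0,0.26],[1,0,0.24,0,0,0,0.39],[1,0,0.32,0,0,0,0.52],[1,0,0.4,0,0,0,0.63]])

```text
time: 1.87
position: [0.5722, 0.1263, 0.2527]
tool_rot: [1.206, 2.9, -0.0]
ft_force: [0.2, -0.5, -0.5]
grip_width: 1.003
grip_force: 0.0
```

Call:
jog_arm(commands=[[1,-0.02,0.07,0,0,0,0],[1,-0.05,0.14,0,0,0,0],[1,-0.08,0.21,0,0,0,0],[1,-0.1,0.28,0,0,0,0],[1,-0.12,0.34,0,0,0,0]])

```text
time: 2.28
position: [0.5112, 0.2971, 0.2527]
tool_rot: [1.208, 2.9, 0.001]
ft_force: [0.6, 0.2, -0.3]
grip_width: 0.998
grip_force: 0.0
```

Call:
jog_arm(commands=[[1,-0.04,0.04,-0.02,0,0,0],[1,-0.09,0.08,-0.06,0,0,0],[1,-0.132,0.106,-0.1,0,0,0],[1,-0.132,0.106,-0.12,0,0,0],[1,-0.132,0.106,-0.12,0,0,0]])

```text
time: 2.7
position: [0.444, 0.3475, 0.1902]
tool_rot: [-1.204, -2.9, 0.006]
ft_force: [-0.5, -0.9, -0.4]
grip_width: 1.002
grip_force: 0.0
```

```bash
cat >> h.py <<'E'
def st():
    s=ctrl.get_state(); from scipy.spatial.transform import Rotation as R
    M=R.from_rotvec(s['tool_rot']).as_matrix()
    print('t %.2f'%s['time'],'pos',np.round(s['position'],4),'yang %.1f'%np.degrees(np.arctan2(M[1,1],M[0,1])),'z',np.round(M[:,2],3),'F',np.round(s['ft_force'],1),'Tz %.2f'%s['torque'][2],'w %.3f gf %.1f'%(s['grip_width'],s['grip_force']),'q',np.round(s['joint_positions'],2))
E
python3 - <<'E'
from h import *
st()
d=grab('scene'); c=d['frame'][255:405,340:540]
t=grab('top')['frame'][195:305,110:250]
m=np.hstack([cv2.resize(c,(480,360)),cv2.resize(t,(320,360))[:, :]])
cv2.imwrite('pics/m2.png',m[:,:,::-1])
E
```

```text
t 2.70 pos [0.444  0.3475 0.1902] yang 44.9 z [-0.003 -0.003 -1.   ] F [-0.5 -0.9 -0.4] Tz -0.02 w 1.002 gf 0.0 q [ 0.05  0.26 -0.88  1.69  0.21  1.3  -0.09]
```

View pics/m2.png

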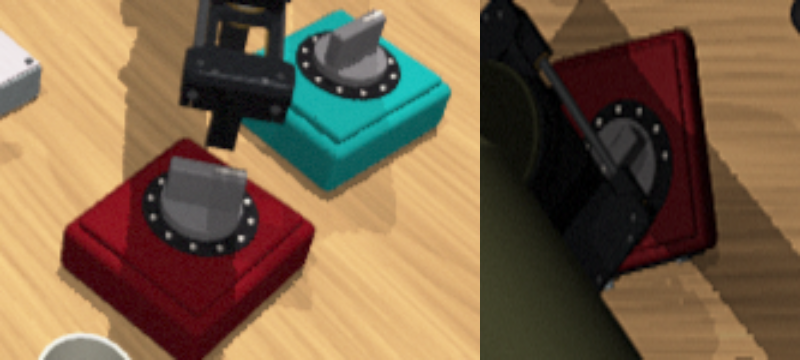

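The scene view shows the fingers just above the knob and roughly aligned with its grip; in the top view the arm hides most of it. I'll go down and grip.

Call:
jog_arm(commands=[[1,0,0,-0.05,0,0,0],[1,0,0,-0.1,0,0,0],[1,0,0,-0.15,0,0,0],[1,0,0,-0.19,0,0,0],[1,0,0,-0.208,0,0,0]])

```text
time: 3.22
position: [0.4476, 0.3455, 0.0868]
tool_rot: [-1.215, -2.896, 0.003]
ft_force: [0.1, -0.8, -0.9]
grip_width: 1.0
grip_force: 0.0
```

Call:
jog_arm(commands=[[0,0,0,0,0,0,0],[0,0,0,0,0,0,0],[0,0,0,0,0,0,0],[0,0,0,0,0,0,0],[0,0,0,0,0,0,0]])

```text
time: 3.63
position: [0.4474, 0.3482, 0.09]
tool_rot: [1.21, 2.897, 0.003]
ft_force: [0.7, 0.0, 0.1]
grip_width: 0.705
grip_force: 0.0
```

Call:
jog_arm(commands=[[0,0,0,0,0,0,0],[0,0,0,0,0,0,0],[0,0,0,0,0,0,0],[0,0,0,0,0,0,0],[0,0,0,0,0,0,0]])

```text
time: 4.05
position: [0.4466, 0.3476, 0.0886]
tool_rot: [1.21, 2.899, -0.0]
ft_force: [0.4, 0.0, 0.4]
grip_width: 0.331
grip_force: 0.0
```

```bash
python3 -c "
from h import *
st()"
```

```text
t 4.05 pos [0.4466 0.3476 0.0886] yang 44.7 z [ 0. -0. -1.] F [0.4 0.  0.4] Tz 0.02 w 0.331 gf 0.0 q [ 0.    0.36 -0.84  1.8   0.3   1.11 -0.16]
```

Call:
jog_arm(commands=[[0,0,0,0,0,0,0],[0,0,0,0,0,0,0],[0,0,0,0,0,0,0],[0,0,0,0,0,0,0],[0,0,0,0,0,0,0]])

```text
time: 4.47
position: [0.4487, 0.3498, 0.089]
tool_rot: [1.209, 2.897, 0.01]
ft_force: [6.6, 5.9, -5.6]
grip_width: 0.185
grip_force: 20.0
```

```bash
python3 -c "
from h import *
st()"
```

```text
t 4.47 pos [0.4487 0.3498 0.089 ] yang 44.7 z [ 0.004  0.005 -1.   ] F [ 6.6  5.9 -5.6] Tz 0.01 w 0.185 gf 20.0 q [ 0.    0.36 -0.84  1.8   0.3   1.11 -0.16]
```

Call:
jog_arm(commands=[[0,0.004,0.004,0,0,0,0.15],[0,0.005,0.005,0,0,0,0.35],[0,0.005,0.005,0,0,0,0.55],[0,0.005,0.005,0,0,0,0.78],[0,0.005,0.005,0,0,0,1]], grip_force=25)

```text
time: 4.88
position: [0.4491, 0.3503, 0.089]
tool_rot: [0.41, 3.115, 0.0]
ft_force: [-0.8, -0.3, 1.0]
grip_width: 0.184
grip_force: 25.0
```

Call:
jog_arm(commands=[[0,0,0,0,0,0,0.18],[0,0,0,0,0,0,0.36],[0,0,0,0,0,0,0.54],[0,0,0,0,0,0,0.7],[0,0,0,0,0,0,0.7]])

```text
time: 5.3
position: [0.4491, 0.3507, 0.089]
tool_rot: [-0.159, 3.138, 0.002]
ft_force: [-1.1, 0.8, 2.8]
grip_width: 0.179
grip_force: 25.0
```

```bash
python3 -c "
from h import *
st()"
```

```text
t 5.30 pos [0.4491 0.3507 0.089 ] yang 95.8 z [-0.     0.001 -1.   ] F [-1.1  0.8  2.8] Tz 0.11 w 0.179 gf 25.0 q [ 0.12  0.44 -1.01  1.78  0.4   1.14  0.66]
```

Call:
jog_arm(commands=[[0,0,0,0,0,0,0.06],[0,0,0,0,0,0,0.12],[0,0,0,0,0,0,0.18],[0,0,0,0,0,0,0.22],[0,0,0,0,0,0,0.22]])

```text
time: 5.72
position: [0.4491, 0.3507, 0.089]
tool_rot: [-0.333, 3.124, 0.002]
ft_force: [-0.9, 1.3, 3.8]
grip_width: 0.182
grip_force: 25.0
```

```bash
python3 -c "
from h import *
st()"
```

```text
t 5.72 pos [0.4491 0.3507 0.089 ] yang 102.2 z [ 0.     0.001 -1.   ] F [-0.9  1.3  3.8] Tz -0.38 w 0.182 gf 25.0 q [ 0.14  0.45 -1.03  1.78  0.42  1.15  0.76]
```

Call:
jog_arm(commands=[[0,0,0,0,0,0,0.04],[0,0,0,0,0,0,0.08],[0,0,0,0,0,0,0.12],[0,0,0,0,0,0,0.12],[0,0,0,0,0,0,0.12]])

```text
time: 6.13
position: [0.4495, 0.3508, 0.0889]
tool_rot: [-0.433, 3.111, 0.002]
ft_force: [1.2, 4.5, 3.1]
grip_width: 0.195
grip_force: 25.0
```

```bash
python3 -c "
from h import *
st()"
```

```text
t 6.13 pos [0.4495 0.3508 0.0889] yang 105.9 z [ 0.001  0.002 -1.   ] F [1.2 4.5 3.1] Tz -0.56 w 0.195 gf 25.0 q [ 0.15  0.45 -1.04  1.78  0.43  1.15  0.82]
```

Call:
jog_arm(commands=[[0,0,0,0,0,0,-0.06],[0,0,0,0,0,0,-0.11],[0.7,0,0,0,0,0,-0.11],[0.7,0,0,0,0,0,-0.11],[0.7,0,0,0,0,0,-0.11]])

```text
time: 6.55
position: [0.4486, 0.3486, 0.0876]
tool_rot: [0.345, -3.121, 0.004]
ft_force: [-0.1, -0.3, -0.6]
grip_width: 0.331
grip_force: 0.0
```

Call:
jog_arm(commands=[[0.7,0,0,0,0,0,0],[0.7,0,0,0,0,0,0],[0.7,0,0,0.03,0,0,0],[0.7,0,0,0.1,0,0,0],[0.7,0,0,0.18,0,0,0]])

```text
time: 6.97
position: [0.4477, 0.3489, 0.1786]
tool_rot: [0.345, -3.118, 0.003]
ft_force: [0.8, -0.0, 1.6]
grip_width: 0.666
grip_force: 0.0
```

Call:
jog_arm(commands=[[0.7,0.03,-0.02,0.07,0,0,-0.2],[0.7,0.07,-0.06,0.14,0,0,-0.4],[0.7,0.11,-0.12,0.15,0,0,-0.6],[0.7,0.15,-0.18,0.15,0,0,-0.8],[0.7,0.2,-0.24,0.15,0,0,-1]])

```text
time: 7.38
position: [0.5496, 0.2297, 0.2565]
tool_rot: [0.48, 3.101, 0.001]
ft_force: [0.9, 1.1, -0.5]
grip_width: 0.698
grip_force: 0.0
```

Call:
jog_arm(commands=[[0.7,0.02,-0.08,0,0,0,-0.2],[0.7,0.03,-0.16,0,0,0,-0.4],[0.7,0.03,-0.24,0,0,0,-0.6],[0.7,0.03,-0.32,0,0,0,-0.8],[0.7,0.03,-0.4,0,0,0,-1]])

```text
time: 7.8
position: [0.5638, 0.0285, 0.2549]
tool_rot: [1.27, 2.873, 0.001]
ft_force: [0.1, 0.2, -0.5]
grip_width: 0.701
grip_force: 0.0
```

Call:
jog_arm(commands=[[0.7,-0.01,-0.08,0,0,0,-0.2],[0.7,-0.03,-0.16,0,0,0,-0.4],[0.7,-0.05,-0.24,0,0,0,-0.6],[0.7,-0.08,-0.32,0,0,0,-0.8],[0.7,-0.1,-0.39,0,0,0,-1]])

```text
time: 8.22
position: [0.5127, -0.1671, 0.2549]
tool_rot: [1.971, 2.445, -0.001]
ft_force: [1.1, 0.6, 0.1]
grip_width: 0.701
grip_force: 0.0
```

```bash
python3 - <<'E'
from h import *
st()
d=grab('scene'); c=d['frame'][240:480,240:560]
t=grab('top')['frame'][195:285,127:247]
t2=grab('top')['frame'][200:320,380:540]
m=np.vstack([np.hstack([cv2.resize(x,(400,300),interpolation=cv2.INTER_CUBIC) for x in p]) for p in((c,t),(d['frame'][150:270,200:360],t2))])
cv2.imwrite('pics/m3.png',m[:,:,::-1])
E
```

```text
t 8.22 pos [ 0.5127 -0.1671  0.2549] yang 12.3 z [ 0.001 -0.001 -1.   ] F [1.1 0.6 0.1] Tz 0.01 w 0.701 gf 0.0 q [ 0.85  0.11 -0.62  1.66  0.06  1.39  0.43]
```

View pics/m3.png

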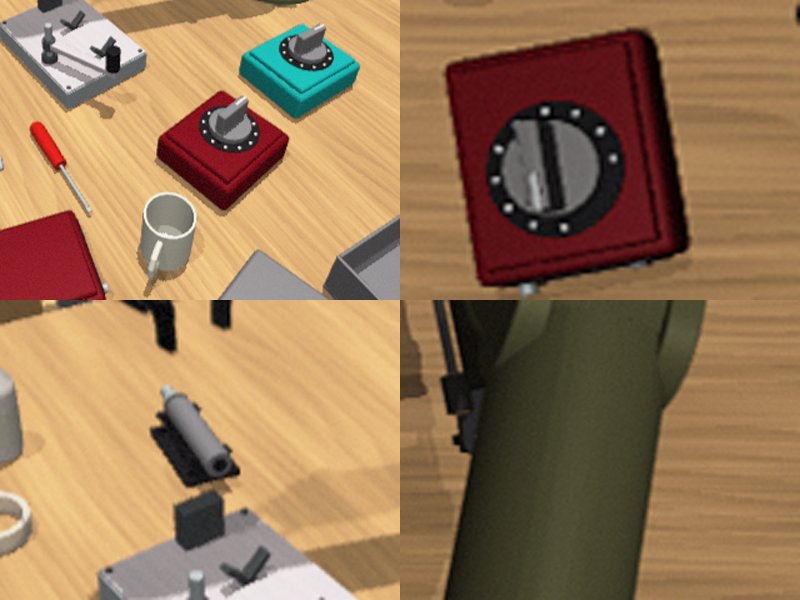

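Top crop: the white pointer (533,185) now points to the front, parallel to the unit's sides, so the knob is at zero. The handpiece lies undisturbed in its rest, nose away from the jig. I'll move above it.

Call:
jog_arm(commands=[[0.7,-0.03,-0.07,0,0,0,-0.15],[0.7,-0.06,-0.14,-0.02,0,0,-0.3],[0.7,-0.1,-0.22,-0.06,0,0,-0.45],[0.7,-0.136,-0.294,-0.12,0,0,-0.6],[0.7,-0.136,-0.294,-0.18,0,0,-0.633]])

```text
time: 8.78
position: [0.4463, -0.3174, 0.1668]
tool_rot: [2.343, 2.08, -0.001]
ft_force: [0.4, -2.0, -0.6]
grip_width: 0.701
grip_force: 0.0
```

Call:
jog_arm(commands=[[0.7,0,0,-0.03,0,0,0],[0.7,0,0,-0.06,0,0,0],[0.7,0,0,-0.1,0,0,0],[0.7,0,0,-0.12,0,0,0],[0.7,0,0,-0.12,0,0,0]])

```text
time: 9.2
position: [0.4456, -0.3095, 0.1018]
tool_rot: [-2.336, -2.094, -0.0]
ft_force: [0.3, 0.2, -0.1]
grip_width: 0.702
grip_force: 0.0
```

```bash
python3 - <<'E'
from h import *
st()
d=grab('scene')
for n,p in (('mid',(.4447,-.314,.038)),('tail',(.4542,-.2345,.038))): print(n,proj(d,p))
c=cv2.resize(d['frame'][150:240,220:340],(800,600),interpolation=cv2.INTER_CUBIC)
cv2.imwrite('pics/m4.png',c[:,:,::-1])
E
```

```text
t 9.20 pos [ 0.4456 -0.3095  0.1018] yang -6.2 z [-0.003  0.003 -1.   ] F [ 0.3  0.2 -0.1] Tz 0.02 w 0.702 gf 0.0 q [ 0.99  0.22 -0.48  1.85  0.11  1.1   0.36]
mid (np.float64(276.8293869918948), np.float64(201.22333308372734))
tail (np.float64(286.5350124570104), np.float64(215.15289647141134))
```

View pics/m4.png

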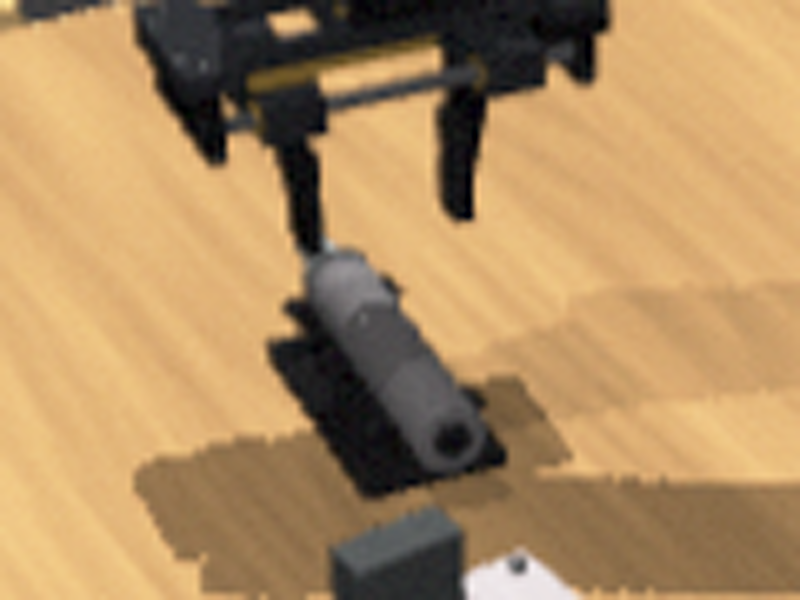

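The scene crop shows the fingers straddling the barrel in line with its axis; the tail face at (452,438) agrees with the estimate (443,435) within 2–3 mm. I'll go down and grip.

Call:
jog_arm(commands=[[0.7,-0.001,-0.008,-0.04,0,0,0],[0.7,-0.001,-0.008,-0.09,0,0,0],[0.7,-0.001,-0.008,-0.13,0,0,0],[0.7,-0.001,-0.008,-0.155,0,0,0],[0.7,-0.001,-0.008,-0.166,0,0,0]], grip_force=20)

```text
time: 9.67
position: [0.4456, -0.3153, 0.02]
tool_rot: [-2.341, -2.094, -0.0]
ft_force: [0.3, 0.3, 0.3]
grip_width: 0.701
grip_force: 0.0
```

Call:
jog_arm(commands=[[0.7,0,0,0,0,0,0],[0.2,0,0,0,0,0,0],[0.2,0,0,0,0,0,0],[0.2,0,0,0,0,0,0],[0.2,0,0,0,0,0,0]])

```text
time: 10.08
position: [0.4462, -0.3164, 0.0216]
tool_rot: [2.341, 2.092, 0.0]
ft_force: [-1.3, -0.0, -0.7]
grip_width: 0.48
grip_force: 0.0
```

Call:
jog_arm(commands=[[0.2,0,0,0,0,0,0],[0.2,0,0,0,0,0,0],[0.2,0,0,0,0,0,0],[0.2,0,0,0,0,0,0],[0.2,0,0,0,0,0,0]])

```text
time: 10.5
position: [0.4453, -0.3161, 0.0211]
tool_rot: [-2.342, -2.093, 0.001]
ft_force: [-2.2, 0.3, 6.3]
grip_width: 0.387
grip_force: 20.0
```

```bash
python3 -c "
from h import *
st()"
```

```text
t 10.50 pos [ 0.4453 -0.3161  0.0211] yang -6.4 z [-0.001 -0.    -1.   ] F [-2.2  0.3  6.3] Tz 0.05 w 0.387 gf 20.0 q [ 0.97  0.33 -0.45  1.91  0.18  0.94  0.32]
```

Call:
jog_arm(commands=[[0.2,0,0,0.02,0,0,0],[0.2,0,0,0.06,0,0,0],[0.2,0,0,0.12,0,0,0],[0.2,0,0,0.19,0,0,0],[0.2,0,0,0.26,0,0,0]], grip_force=25)

```text
time: 10.92
position: [0.4451, -0.3151, 0.1515]
tool_rot: [-2.341, -2.093, -0.001]
ft_force: [0.3, -0.5, -2.8]
grip_width: 0.385
grip_force: 25.0
```

Call:
jog_arm(commands=[[0.2,0.01,0.03,0.05,0,0,0.08],[0.2,0.02,0.08,0.1,0,0,0.16],[0.2,0.04,0.14,0.14,0,0,0.25],[0.2,0.06,0.2,0.16,0,0,0.33],[0.2,0.08,0.27,0.16,0,0,0.41]])

```text
time: 11.33
position: [0.4873, -0.1808, 0.2338]
tool_rot: [2.1, 2.328, 0.002]
ft_force: [1.2, -0.8, -2.7]
grip_width: 0.387
grip_force: 25.0
```

Call:
jog_arm(commands=[[0.2,0.02,0.07,0,0,0,0],[0.2,0.04,0.14,0,0,0,0],[0.2,0.055,0.2,0,0,0,0],[0.2,0.06,0.25,0,0,0,0],[0.2,0.06,0.25,0,0,0,0]])

```text
time: 11.75
position: [0.5161, -0.0477, 0.231]
tool_rot: [-2.091, -2.342, -0.005]
ft_force: [-0.6, 1.6, -1.7]
grip_width: 0.381
grip_force: 25.0
```

Call:
jog_arm(commands=[[0.2,0,0,0,0,0,0],[0.2,0,0,0,0,0,0],[0.2,0,0,0,0,0,0],[0.2,0,0,0,0,0,0],[0.2,0,0,0,0,0,0]])

```text
time: 12.17
position: [0.5155, -0.057, 0.2305]
tool_rot: [-2.107, -2.33, 0.0]
ft_force: [0.6, 0.3, -2.9]
grip_width: 0.387
grip_force: 25.0
```

```bash
python3 - <<'E'
from h import *
st()
d=grab('scene')
c=cv2.resize(d['frame'][150:330,210:450],(800,600),interpolation=cv2.INTER_CUBIC)
cv2.imwrite('pics/m5.png',c[:,:,::-1])
E
```

```text
t 12.17 pos [ 0.5155 -0.057   0.2305] yang 5.8 z [-0. -0. -1.] F [ 0.6  0.3 -2.9] Tz -0.00 w 0.387 gf 25.0 q [ 0.74  0.08 -0.71  1.74  0.05  1.34  0.12]
```

View pics/m5.png

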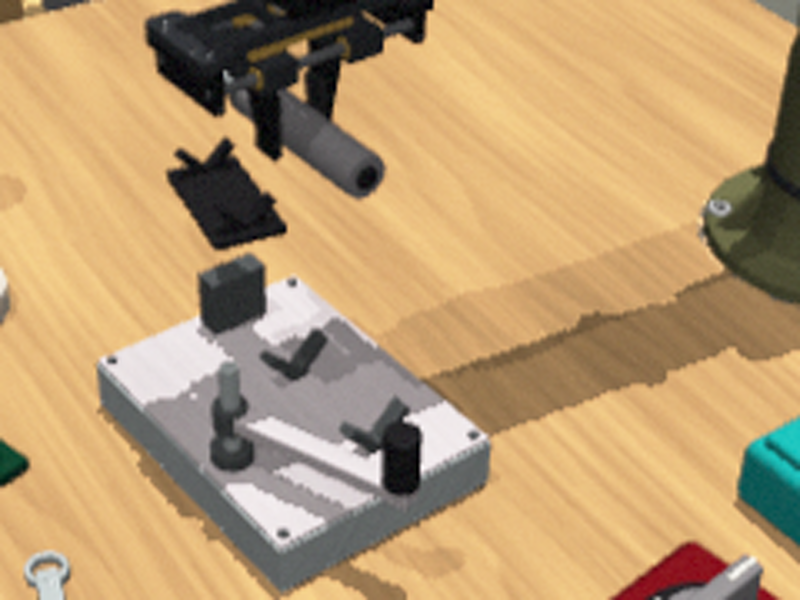

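The handpiece hangs level in the grip, tail face at (368,177) in the crop. The near fork's V bottom is at (372,443), the far one at (297,372), and the bar is clear of both.

```bash
python3 - <<'E'
from h import *
np.set_printoptions(precision=4,suppress=True)
T=grab('top');S=grab('scene')
Q=lambda x,y:(210+x*.3,150+y*.3)
B=lambda x,y:(240+(x-400)*.35,160+y*.35)
print('V near(y57) far(y-43)',onz(S,*Q(372,443),.053),onz(S,*Q(297,372),.053))
print('tips near', onz(S,*Q(344,430),.076),onz(S,*Q(400,405),.076),'far',onz(S,*Q(266,360),.076),onz(S,*Q(319,337),.076))
print('top tips',[onz(T,*B(*p),.076)[:2] for p in((540,131),(544,192),(654,121),(660,184))])
tail=onz(S,*Q(368,177),.2495);p=ctrl.get_state()['position']
print('tail',tail, 'rel to tcp',tail-p)
a=np.radians(5.8);yh=np.array([-np.sin(a),np.cos(a)]);print('tail along jig y',(tail-p)[:2]@yh,'across',(tail-p)[:2]@[np.cos(a),np.sin(a)])
E
```

```text
V near(y57) far(y-43) [0.5262 0.078  0.053 ] [ 0.534  -0.0183  0.053 ]
tips near [0.5497 0.0777 0.076 ] [0.5012 0.0748 0.076 ] far [ 0.5604 -0.0179  0.076 ] [ 0.5127 -0.0218  0.076 ]
top tips [array([0.5472, 0.0691]), array([0.4952, 0.0647]), array([ 0.5575, -0.0276]), array([ 0.5037, -0.0335])]
tail [0.5063 0.0329 0.2495] rel to tcp [-0.0093  0.0893  0.0189]
tail along jig y 0.08982244562178618 across -0.00019523529285032443
```

```bash
python3 - <<'E'
from h import *
T=grab('top');S=grab('scene')
p=ctrl.get_state()['position'];a=np.radians(5.8);yh=np.array([-np.sin(a),np.cos(a),0])
ax=p+[0,0,.017]
out=[]
for d,s,(x0,y0,w,h) in ((S,8,(270,160,75,50)),(T,5,(260,150,120,50))):
    c=cv2.resize(d['frame'][y0:y0+h,x0:x0+w],None,fx=s,fy=s,interpolation=cv2.INTER_CUBIC)
    for k,col in ((.08,(255,0,0)),(.09,(0,255,0)),(.03,(255,255,0))):
        u,v=proj(d,ax+k*yh); print(u,v); cv2.circle(c,(int((u-x0+.5)*s),int((v-y0+.5)*s)),3,col,-1)
    out.append(cv2.copyMakeBorder(c,0,0,0,600-c.shape[1],cv2.BORDER_CONSTANT))
cv2.imwrite('pics/m6.png',cv2.cvtColor(np.vstack(out)[:600],cv2.COLOR_RGB2BGR))
E
```

```text
317.7319522115401 201.9532388128166
320.41141923062685 203.94717308273397
304.7756836038784 192.31178855310182
306.2240647361969 213.75761997356923
301.36263803806776 214.16300215083737
330.49950968509114 211.7333515152335
```

View pics/m6.png

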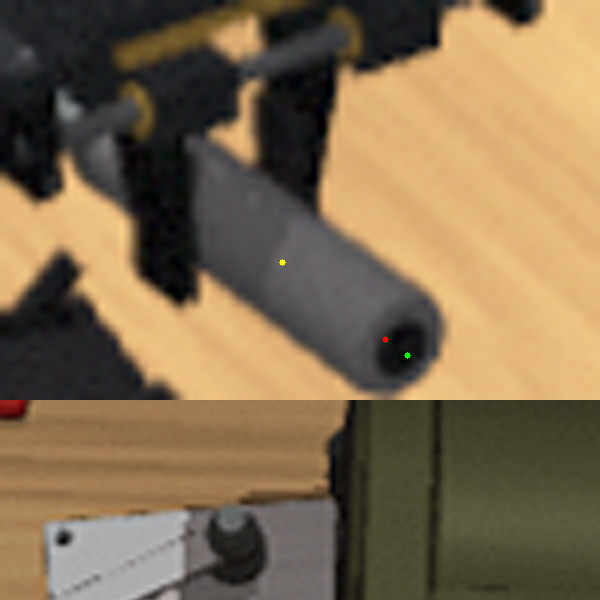

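The tail lies on the expected axis, so the handpiece is level. Its offset to the forks in the same view gives the TCP target. The gripper's body would come close to the post top (130 mm), so I'll tilt the tool 10° about the barrel before lowering.

Call:
jog_arm(commands=[[0.2,0.007,0.03,0,0.006,0,0],[0.2,0.015,0.07,0,0.012,-0.1,0],[0.2,0.025,0.11,0,0.02,-0.2,0],[0.2,0.032,0.14,-0.02,0.028,-0.28,-0.01],[0.2,0.032,0.147,-0.06,0.032,-0.332,-0.01]])

```text
time: 12.83
position: [0.5336, 0.0214, 0.2031]
tool_rot: [2.019, 2.235, 0.203]
ft_force: [0.9, 0.1, -3.0]
grip_width: 0.383
grip_force: 25.0
```

Call:
jog_arm(commands=[[0.2,0,0,-0.04,0,0,0],[0.2,0,0,-0.08,0,0,0],[0.2,0,0,-0.12,0,0,0],[0.2,0,0,-0.16,0,0,0],[0.2,0,0,-0.19,0,0,0]])

```text
time: 13.25
position: [0.5306, 0.0175, 0.104]
tool_rot: [2.028, 2.236, 0.193]
ft_force: [-0.7, -1.1, -2.9]
grip_width: 0.385
grip_force: 25.0
```

Call:
jog_arm(commands=[[0.2,0,0,-0.01,0,0,0],[0.2,0,0,-0.02,0,0,0],[0.2,0,0,-0.03,0,0,0],[0.2,0,0,-0.04,0,0,0],[0.2,0,0,-0.04,0,0,0]])

```text
time: 13.67
position: [0.5315, 0.0175, 0.0853]
tool_rot: [2.028, 2.235, 0.195]
ft_force: [-0.3, -0.9, -2.5]
grip_width: 0.385
grip_force: 25.0
```

```bash
python3 -c "
from h import *
st()"
```

```text
t 13.67 pos [0.5315 0.0175 0.0853] yang 5.6 z [ 0.173  0.016 -0.985] F [-0.3 -0.9 -2.5] Tz 0.01 w 0.385 gf 25.0 q [ 0.67  0.12 -0.78  2.03  0.11  0.85 -0.07]
```

Call:
jog_arm(commands=[[0.2,0,0,-0.006,0,0,0],[0.2,0,0,-0.012,0,0,0],[0.2,0,0,-0.018,0,0,0],[0.2,0,0,-0.024,0,0,0],[0.2,0,0,-0.028,0,0,0]])

```text
time: 14.08
position: [0.5315, 0.0176, 0.0712]
tool_rot: [2.027, 2.235, 0.195]
ft_force: [-0.3, 1.1, -1.4]
grip_width: 0.382
grip_force: 25.0
```

Call:
jog_arm(commands=[[0.2,0,0,-0.003,0,0,0],[0.2,0,0,-0.006,0,0,0],[0.2,0,0,-0.009,0,0,0],[0.2,0,0,-0.012,0,0,0],[0.2,0,0,-0.012,0,0,0]])

```text
time: 14.5
position: [0.5314, 0.0176, 0.0653]
tool_rot: [2.028, 2.235, 0.195]
ft_force: [0.6, -0.4, -3.1]
grip_width: 0.381
grip_force: 25.0
```

```bash
python3 -c "
from h import *
st()"
```

```text
t 14.50 pos [0.5314 0.0176 0.0653] yang 5.6 z [ 0.173  0.016 -0.985] F [ 0.6 -0.4 -3.1] Tz -0.01 w 0.381 gf 25.0 q [ 0.66  0.15 -0.77  2.05  0.14  0.81 -0.1 ]
```

Call:
jog_arm(commands=[[0.2,0,0,-0.002,0,0,0],[0.2,0,0,-0.004,0,0,0],[0.2,0,0,-0.006,0,0,0],[0.2,0,0,-0.007,0,0,0],[0.2,0,0,-0.007,0,0,0]])

```text
time: 14.92
position: [0.5315, 0.0176, 0.0619]
tool_rot: [2.027, 2.235, 0.195]
ft_force: [0.0, -0.2, -2.6]
grip_width: 0.384
grip_force: 25.0
```

```bash
python3 -c "
from h import *
st()"
```

```text
t 14.92 pos [0.5315 0.0176 0.0619] yang 5.6 z [ 0.173  0.016 -0.985] F [ 0.  -0.2 -2.6] Tz 0.02 w 0.384 gf 25.0 q [ 0.65  0.15 -0.77  2.05  0.15  0.81 -0.1 ]
```

Call:
jog_arm(commands=[[0.2,0,0,-0.002,0,0,0],[0.2,0,0,-0.003,0,0,0],[0.2,0,0,-0.004,0,0,0],[0.2,0,0,-0.004,0,0,0],[0.2,0,0,-0.004,0,0,0]])

```text
time: 15.33
position: [0.5318, 0.0176, 0.0605]
tool_rot: [2.027, 2.235, 0.195]
ft_force: [-2.6, -0.3, 3.5]
grip_width: 0.381
grip_force: 25.0
```

```bash
python3 -c "
from h import *
st()"
```

```text
t 15.33 pos [0.5318 0.0176 0.0605] yang 5.6 z [ 0.173  0.016 -0.985] F [-2.6 -0.3  3.5] Tz 0.13 w 0.381 gf 25.0 q [ 0.65  0.16 -0.77  2.06  0.15  0.8  -0.1 ]
```

Call:
jog_arm(commands=[[0.2,-0.001,0,-0.001,0,0,0],[0.2,-0.002,0,-0.002,0,0,0],[0.2,-0.003,0,-0.003,0,0,0],[0.2,-0.003,0,-0.003,0,0,0],[0.2,-0.003,0,-0.003,0,0,0]])

```text
time: 15.75
position: [0.5319, 0.0176, 0.0604]
tool_rot: [2.025, 2.233, 0.198]
ft_force: [-3.7, -1.4, 9.7]
grip_width: 0.385
grip_force: 25.0
```

```bash
python3 -c "
from h import *
st()"
```

```text
t 15.75 pos [0.5319 0.0176 0.0604] yang 5.6 z [ 0.177  0.015 -0.984] F [-3.7 -1.4  9.7] Tz 0.11 w 0.385 gf 25.0 q [ 0.65  0.15 -0.77  2.06  0.15  0.8  -0.1 ]
```

Seated: axis at 77 mm, no further descent, contact force about 12 N. I'll ease off, open and back out along the tool axis.

Call:
jog_arm(commands=[[0.2,0,0,0.002,0,0,0],[0.39,0,0,0.002,0,0,0],[0.4,0,0,0.002,0,0,0],[0.45,0,0,0.002,0,0,0],[0.6,0,0,0.002,0,0,0]], grip_force=5)

```text
time: 16.17
position: [0.5295, 0.0177, 0.0592]
tool_rot: [2.028, 2.236, 0.194]
ft_force: [0.1, 0.2, -0.4]
grip_width: 0.462
grip_force: 0.0
```

Call:
jog_arm(commands=[[0.65,0,0,0,0,0,0],[0.65,0,0,0,0,0,0],[0.65,0,0,0,0,0,0],[0.65,0,0,0,0,0,0],[0.65,0,0,0,0,0,0]])

```text
time: 16.58
position: [0.5299, 0.0176, 0.0594]
tool_rot: [2.028, 2.235, 0.195]
ft_force: [-0.4, -0.1, -1.1]
grip_width: 0.648
grip_force: 0.0
```

Call:
jog_arm(commands=[[0.65,-0.003,0,0.015,0,0,0],[0.65,-0.009,0,0.05,0,0,0],[0.65,-0.02,0,0.11,0,0,0],[0.65,-0.032,0,0.18,0,0,0],[0.65,-0.046,0,0.26,0,0,0]])

```text
time: 17.0
position: [0.5056, 0.0182, 0.1902]
tool_rot: [2.028, 2.238, 0.194]
ft_force: [0.6, -2.0, 0.4]
grip_width: 0.65
grip_force: 0.0
```

Call:
jog_arm(commands=[[0.65,0,0.06,0.04,-0.006,0.06,0],[0.65,0,0.12,0.08,-0.012,0.12,0],[0.65,0,0.18,0.1,-0.02,0.2,0],[0.65,0,0.26,0.1,-0.026,0.27,0],[0.65,0,0.34,0.1,-0.032,0.332,0]])

```text
time: 17.42
position: [0.508, 0.1882, 0.2418]
tool_rot: [2.113, 2.321, 0.001]
ft_force: [0.8, 0.7, 1.1]
grip_width: 0.652
grip_force: 0.0
```

```bash
python3 - <<'E'
from h import *
st()
T=grab('top');S=grab('scene')
m=np.vstack([cv2.resize(S['frame'][220:310,230:370],(560,360),interpolation=cv2.INTER_CUBIC),cv2.resize(T['frame'][162:222,240:380],(560,240),interpolation=cv2.INTER_CUBIC)])
cv2.imwrite('pics/m7.png',m[:,:,::-1])
E
```

```text
t 17.42 pos [0.508  0.1882 0.2418] yang 5.4 z [ 0.003 -0.002 -1.   ] F [0.8 0.7 1.1] Tz 0.00 w 0.652 gf 0.0 q [ 0.49  0.18 -0.99  1.67  0.15  1.38 -0.43]
```

View pics/m7.png

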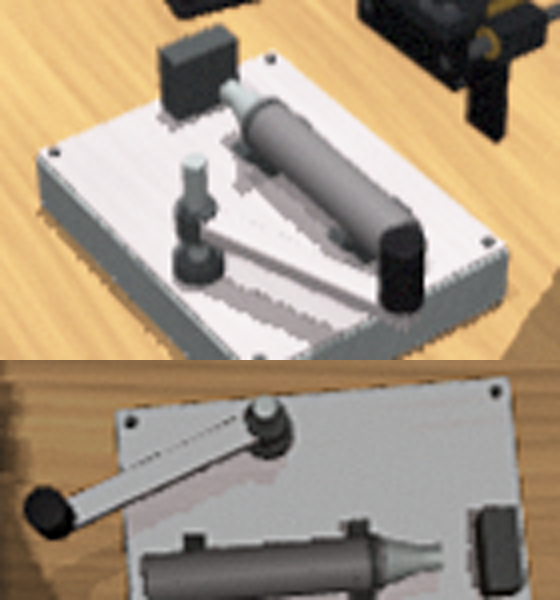

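Top crop: the handpiece spans tail 143 to nose 442, its mid about 276; the forks at 195 and 356 have their middle at 275.7, so it is centred and seated, nose to the block. Next, the bar handle. The geometry check gives 139 mm from the post and a swing of about 1.2 rad, as expected.

Call:
jog_arm(commands=[[0.65,0.03,-0.02,-0.03,0,0,0],[0.65,0.06,-0.045,-0.06,0,0,0],[0.65,0.095,-0.072,-0.1,0,0,0],[0.65,0.095,-0.072,-0.14,0,0,0],[0.65,0.095,-0.072,-0.16,0,0,0]])

```text
time: 17.93
position: [0.5541, 0.1494, 0.1572]
tool_rot: [-2.112, -2.323, 0.005]
ft_force: [-0.4, 0.1, 0.2]
grip_width: 0.653
grip_force: 0.0
```

Call:
jog_arm(commands=[[0.65,0,0,0,0,0,0],[0.65,0,0,0,0,0,0],[0.65,0,0,0,0,0,0],[0.65,0,0,0,0,0,0],[0.65,0,0,0,0,0,0]])

```text
time: 18.35
position: [0.555, 0.1522, 0.161]
tool_rot: [2.108, 2.326, 0.002]
ft_force: [0.0, -0.8, -0.1]
grip_width: 0.647
grip_force: 0.0
```

```bash
python3 - <<'E'
from h import *
st()
S=grab('scene')
p=ctrl.get_state()['position']; print('tcp px',proj(S,p),'handle top px',proj(S,(.5555,.1525,.138)))
m=cv2.resize(S['frame'][230:320,280:400],(800,600),interpolation=cv2.INTER_CUBIC)
cv2.imwrite('pics/m8.png',m[:,:,::-1])
E
```

```text
t 18.35 pos [0.555  0.1522 0.161 ] yang 5.6 z [ 0.002 -0.001 -1.   ] F [ 0.  -0.8 -0.1] Tz -0.04 w 0.647 gf 0.0 q [ 0.47  0.33 -0.93  1.7   0.28  1.25 -0.43]
tcp px (np.float64(329.11595394534095), np.float64(270.5518394698196)) handle top px (np.float64(328.71732249073034), np.float64(278.65204575128917))
```

View pics/m8.png

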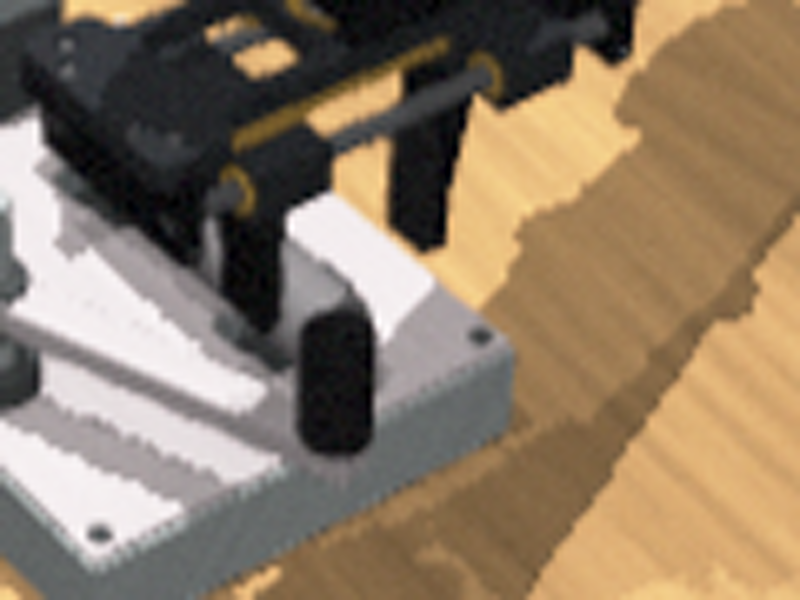

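The scene crop shows the handle top at (338,315), under the middle of the open fingers to within 3–4 mm. I'll go down and grip the handle.

Call:
jog_arm(commands=[[0.65,-0.003,-0.003,-0.03,0,0,0],[0.65,-0.004,-0.004,-0.06,0,0,0],[0.65,-0.004,-0.004,-0.09,0,0,0],[0.65,-0.004,-0.004,-0.11,0,0,0],[0.65,-0.004,-0.004,-0.12,0,0,0]], grip_force=20)

```text
time: 18.82
position: [0.552, 0.1494, 0.0985]
tool_rot: [-2.11, -2.327, 0.002]
ft_force: [-0.7, 0.2, -0.3]
grip_width: 0.651
grip_force: 0.0
```

Call:
jog_arm(commands=[[0.65,0,0,0,0,0,0],[0.1,0,0,0,0,0,0],[0.1,0,0,0,0,0,0],[0.1,0,0,0,0,0,0],[0.1,0,0,0,0,0,0]])

```text
time: 19.23
position: [0.5531, 0.1498, 0.1003]
tool_rot: [2.11, 2.326, 0.001]
ft_force: [-0.0, -0.6, -0.1]
grip_width: 0.429
grip_force: 0.0
```

Call:
jog_arm(commands=[[0.1,0,0,0,0,0,0],[0.1,0,0,0,0,0,0],[0.1,0,0,0,0,0,0],[0.1,0,0,0,0,0,0],[0.1,0,0,0,0,0,0]])

```text
time: 19.65
position: [0.5529, 0.1496, 0.0997]
tool_rot: [2.11, 2.326, 0.0]
ft_force: [0.8, 0.8, 0.6]
grip_width: 0.293
grip_force: 20.0
```

```bash
python3 -c "
from h import *
st()"
```

```text
t 19.65 pos [0.5529 0.1496 0.0997] yang 5.6 z [ 0.001 -0.    -1.   ] F [0.8 0.8 0.6] Tz 0.01 w 0.293 gf 20.0 q [ 0.44  0.39 -0.9   1.77  0.33  1.15 -0.46]
```

Call:
jog_arm(commands=[[0.1,0,0,0,0,0,0],[0.1,0,0,0.01,0,0,0],[0.1,0,0,0.03,0,0,0],[0.1,0,0,0.05,0,0,0],[0.1,0,0,0.07,0,0,0]], grip_force=45)

```text
time: 20.07
position: [0.5523, 0.1485, 0.1351]
tool_rot: [2.111, 2.326, -0.003]
ft_force: [3.5, -3.1, -7.0]
grip_width: 0.285
grip_force: 45.0
```

Call:
jog_arm(commands=[[0.1,0,0,0.006,0,0,0],[0.1,0,0,0.006,0,0,0],[0.1,0,0,0.006,0,0,0],[0.1,0,0,0.006,0,0,0],[0.1,0,0,0.006,0,0,0]])

```text
time: 20.48
position: [0.5528, 0.1488, 0.137]
tool_rot: [2.111, 2.326, -0.001]
ft_force: [3.7, -3.9, -6.2]
grip_width: 0.289
grip_force: 45.0
```

```bash
python3 - <<'E'
from h import *
st()
p=np.array(ctrl.get_state()['position'][:2])
for post in ((.6186,.0282),(.6155,.027)):
    c=np.array(post); v=p-c; print(np.hypot(*v),np.degrees(np.arctan2(v[1],v[0])))
    for k in np.arange(5,75,5):
        a=np.radians(k);w=np.array([[np.cos(a),-np.sin(a)],[np.sin(a),np.cos(a)]])@v
        print(k,np.round((w-v)/.5,3))
E
```

```text
t 20.48 pos [0.5528 0.1488 0.137 ] yang 5.6 z [ 0.    -0.001 -1.   ] F [ 3.7 -3.9 -6.2] Tz 0.08 w 0.289 gf 45.0 q [ 0.46  0.35 -0.92  1.73  0.29  1.21 -0.44]
0.1374040853672717 118.63402191621002
5 [-0.021 -0.012]
10 [-0.04  -0.027]
15 [-0.058 -0.042]
20 [-0.075 -0.06 ]
25 [-0.09  -0.078]
30 [-0.103 -0.098]
35 [-0.115 -0.119]
40 [-0.124 -0.141]
45 [-0.132 -0.164]
50 [-0.138 -0.187]
55 [-0.141 -0.211]
60 [-0.143 -0.235]
65 [-0.143 -0.259]
70 [-0.14  -0.282]
0.1370114117777048 117.25559221429351
5 [-0.021 -0.012]
10 [-0.04  -0.025]
15 [-0.059 -0.041]
20 [-0.076 -0.058]
25 [-0.091 -0.076]
30 [-0.105 -0.095]
35 [-0.117 -0.116]
40 [-0.127 -0.138]
45 [-0.135 -0.16 ]
50 [-0.142 -0.183]
55 [-0.146 -0.207]
60 [-0.148 -0.23 ]
65 [-0.148 -0.254]
70 [-0.146 -0.278]
```

Call:
jog_arm(commands=[[0.1,-0.025,-0.015,0,0,0,0.2],[0.1,-0.047,-0.033,0,0,0,0.4],[0.1,-0.068,-0.053,0,0,0,0.6],[0.1,-0.087,-0.075,0,0,0,0.8],[0.1,-0.104,-0.097,0,0,0,1]])

```text
time: 20.9
position: [0.502, 0.1002, 0.1378]
tool_rot: [1.427, 2.794, 0.002]
ft_force: [8.9, -3.6, -6.8]
grip_width: 0.29
grip_force: 45.0
```

```bash
python3 -c "
from h import *
st()"
```

```text
t 20.90 pos [0.502  0.1002 0.1378] yang 35.9 z [ 0.005 -0.001 -1.   ] F [ 8.9 -3.6 -6.8] Tz -0.02 w 0.290 gf 45.0 q [ 0.72  0.21 -1.05  1.87  0.2   1.17  0.22]
```

Call:
jog_arm(commands=[[0.1,-0.01,-0.027,0,0,0,0.2],[0.1,-0.021,-0.054,0,0,0,0.4],[0.1,-0.028,-0.082,0,0,0,0.6],[0.1,-0.033,-0.11,0,0,0,0.8],[0.1,-0.036,-0.138,0,0,0,1]])

```text
time: 21.32
position: [0.483, 0.0332, 0.1377]
tool_rot: [0.654, 3.07, 0.003]
ft_force: [6.2, 0.1, -6.2]
grip_width: 0.284
grip_force: 45.0
```

```bash
python3 -c "
from h import *
st()"
```

```text
t 21.32 pos [0.483  0.0332 0.1377] yang 66.0 z [ 0.003  0.001 -1.   ] F [ 6.2  0.1 -6.2] Tz -0.08 w 0.284 gf 45.0 q [ 0.94  0.12 -1.11  1.93  0.12  1.15  0.94]
```

Call:
jog_arm(commands=[[0.1,0.001,-0.01,0,0,0,0.07],[0.1,0.002,-0.02,0,0,0,0.14],[0.1,0.003,-0.028,0,0,0,0.2],[0.1,0.004,-0.034,0,0,0,0.25],[0.1,0.004,-0.036,0,0,0,0.25]])

```text
time: 21.73
position: [0.4841, 0.0155, 0.1372]
tool_rot: [-0.46, -3.107, -0.003]
ft_force: [2.1, 1.5, -6.4]
grip_width: 0.286
grip_force: 45.0
```

```bash
python3 -c "
from h import *
st()"
```

```text
t 21.73 pos [0.4841 0.0155 0.1372] yang 73.2 z [-0.     0.002 -1.   ] F [ 2.1  1.5 -6.4] Tz 0.16 w 0.286 gf 45.0 q [ 0.98  0.13 -1.11  1.93  0.12  1.16  1.1 ]
```

Creep towards the stop, watching Fy.

Call:
jog_arm(commands=[[0.1,0,-0.003,0,0,0,0.02],[0.1,0,-0.006,0,0,0,0.04],[0.1,0.001,-0.008,0,0,0,0.06],[0.1,0.001,-0.008,0,0,0,0.06],[0.1,0.001,-0.008,0,0,0,0.06]])

```text
time: 22.15
position: [0.4846, 0.0116, 0.1374]
tool_rot: [-0.412, -3.114, -0.002]
ft_force: [0.2, 4.6, -7.4]
grip_width: 0.285
grip_force: 45.0
```

```bash
python3 -c "
from h import *
st()"
```

```text
t 22.15 pos [0.4846 0.0116 0.1374] yang 74.9 z [-0.     0.002 -1.   ] F [ 0.2  4.6 -7.4] Tz 0.05 w 0.285 gf 45.0 q [ 0.99  0.13 -1.11  1.93  0.13  1.16  1.13]
```

Call:
jog_arm(commands=[[0.1,0,-0.003,0,0,0,0],[0.1,0,-0.005,0,0,0,0],[0.1,0,-0.006,0,0,0,0],[0.1,0,-0.006,0,0,0,0],[0.1,0,-0.006,0,0,0,0]])

```text
time: 22.57
position: [0.4848, 0.01, 0.1375]
tool_rot: [-0.41, -3.114, -0.005]
ft_force: [0.5, 8.1, -6.3]
grip_width: 0.287
grip_force: 45.0
```

```bash
python3 -c "
from h import *
st()"
```

```text
t 22.57 pos [0.4848 0.01   0.1375] yang 75.0 z [ 0.     0.003 -1.   ] F [ 0.5  8.1 -6.3] Tz 0.20 w 0.287 gf 45.0 q [ 0.99  0.13 -1.11  1.93  0.12  1.16  1.14]
```

Call:
jog_arm(commands=[[0.1,0,0,-0.006,0,0,0],[0.1,0,0,-0.013,0,0,0],[0.1,0,0,-0.02,0,0,0],[0.1,0,0,-0.027,0,0,0],[0.1,0,0,-0.034,0,0,0]])

```text
time: 22.98
position: [0.4848, 0.01, 0.1204]
tool_rot: [-0.409, -3.114, -0.005]
ft_force: [-0.1, 8.1, -6.2]
grip_width: 0.284
grip_force: 45.0
```

Call:
jog_arm(commands=[[0.1,0,0,-0.002,0,0,0],[0.1,0,0,-0.004,0,0,0],[0.1,0,0,-0.006,0,0,0],[0.1,0,0,-0.008,0,0,0],[0.1,0,0,-0.008,0,0,0]])

```text
time: 23.4
position: [0.4846, 0.01, 0.1174]
tool_rot: [-0.41, -3.113, -0.004]
ft_force: [-4.8, 7.2, 3.4]
grip_width: 0.286
grip_force: 45.0
```

```bash
python3 -c "
from h import *
st()"
```

```text
t 23.40 pos [0.4846 0.01   0.1174] yang 75.0 z [-0.001  0.003 -1.   ] F [-4.8  7.2  3.4] Tz 0.24 w 0.286 gf 45.0 q [ 0.97  0.17 -1.1   1.95  0.16  1.12  1.11]
```

The bar has landed on the barrel and the load is off the gripper. Release and withdraw.

Call:
jog_arm(commands=[[0.1,0,0.001,0,0,0,0],[0.1,0,0.002,0,0,0,0],[0.35,0,0.002,0,0,0,0],[0.6,0,0.002,0,0,0,0],[0.6,0,0.002,0,0,0,0]], grip_force=10)

```text
time: 23.82
position: [0.4859, 0.0074, 0.1172]
tool_rot: [0.413, 3.112, -0.002]
ft_force: [0.6, -0.4, -1.0]
grip_width: 0.423
grip_force: 0.0
```

Call:
jog_arm(commands=[[0.6,0,0,0,0,0,0],[0.6,0,0,0,0,0,0],[0.6,0,0,0,0,0,0],[0.6,0,0,0,0,0,0],[0.6,0,0,0,0,0,0]])

```text
time: 24.23
position: [0.4852, 0.0078, 0.1166]
tool_rot: [0.414, 3.114, -0.0]
ft_force: [-0.7, 0.1, -0.7]
grip_width: 0.598
grip_force: 0.0
```

Call:
jog_arm(commands=[[0.6,0,0,0.02,0,0,0],[0.6,0,0,0.06,0,0,0],[0.6,0,0,0.12,0,0,0],[0.6,0,0,0.18,0,0,0],[0.6,0,0,0.24,0,0,0]])

```text
time: 24.65
position: [0.4849, 0.0086, 0.2385]
tool_rot: [0.412, 3.114, -0.0]
ft_force: [1.3, -0.4, 0.2]
grip_width: 0.599
grip_force: 0.0
```

Call:
jog_arm(commands=[[0.6,-0.01,-0.07,0,0,0,0],[0.6,-0.02,-0.14,0,0,0,0],[0.6,-0.02,-0.22,0,0,0,0],[0.6,-0.02,-0.3,0,0,0,0],[0.6,-0.02,-0.38,0,0,0,0]])

```text
time: 25.07
position: [0.4749, -0.1838, 0.2378]
tool_rot: [0.412, 3.113, -0.003]
ft_force: [0.0, 0.6, 0.9]
grip_width: 0.598
grip_force: 0.0
```

Call:
jog_arm(commands=[[0.6,0,-0.07,0,0,0,0],[0.6,0,-0.14,0,0,0,0],[0.6,0,-0.2,0,0,0,0],[0.6,0,-0.2,0,0,0,0],[0.6,0,-0.2,0,0,0,0]])

```text
time: 25.48
position: [0.4745, -0.2838, 0.2367]
tool_rot: [0.419, 3.113, 0.002]
ft_force: [0.6, 0.3, -0.0]
grip_width: 0.599
grip_force: 0.0
```

```bash
python3 - <<'E'
from h import *
st()
T=grab('top');S=grab('scene')
m=np.vstack([cv2.resize(S['frame'][210:320,220:380],(480,330),interpolation=cv2.INTER_CUBIC),cv2.resize(T['frame'][160:250,240:400],(480,270),interpolation=cv2.INTER_CUBIC)])
cv2.imwrite('pics/m9.png',m[:,:,::-1])
E
```

```text
t 25.48 pos [ 0.4745 -0.2838  0.2367] yang 74.7 z [ 0.001  0.001 -1.   ] F [ 0.6  0.3 -0. ] Tz -0.03 w 0.599 gf 0.0 q [ 1.27  0.19 -0.87  1.65  0.15  1.37  1.68]
```

View pics/m9.png

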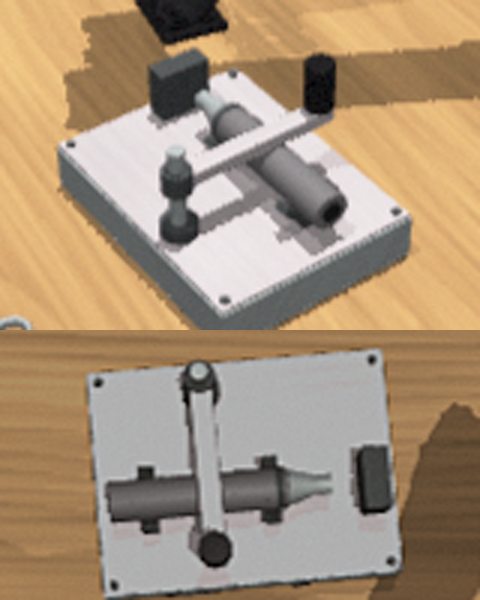

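The bar lies square across the seated, centred handpiece (tail 108, nose 331, forks 147/269 in the top crop), and the gripper is clear. I'm handing in.

```bash
python3 -c "
from bench import ctrl
print(ctrl.close_job())"
```

```text
the job is handed in; nothing more can be done
None
```

The job is handed in after about 25.5 s of robot time: knob at its zero stop, handpiece centred in the cradle with its nose towards the test block, and the clamp bar lowered square across the barrel; the judge's result was not shown.

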